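# Refit the conveyor's jog knob

### The job

First sort the two spare knobs, the red one into the red basket and the teal one into the teal basket. Then take the black knob, turn it so that its white pointer lines up with the flat of the control box's D-shaft, and push it fully home on the shaft; press it well down against the shaft's spring and finish while still holding it pressed in the gripper. Leave the carton, the scanner and the tape roll where they are.

Things in the scene. Friction and masses are not known exactly. Their poses are not given: they have to be found in the camera images.
- knob: Black round ribbed knob, 44 mm diameter, 34 mm tall, about 70 g, upright on the bench, bore facing down. Origin: centre of its underside; z up its axis; x along the white pointer line on its top, from the centre to the rim. The bore in its underside is D-shaped, 20 mm deep, 16 mm diameter, its flat on the +x (pointer) side, 5 mm from the axis. It can be gripped by its sides at any yaw
- knob_seat (a point): Point in the black knob, on its axis, at the closed end of its bore, 20 mm above its underside (14 mm below its top); axes as the knob's. With the knob fully home this point rests on the shaft's tip, the underside then 20 mm below the tip and 8 mm above the ring. The knob goes on within about 10 degrees of the right yaw and 1 mm sideways
- shaft_tip (a point): Centre of the top of the upright brass D-shaft on the control box; z up, x points out through the shaft's flat. 14 mm diameter, flat 4 mm from the axis, top 4 mm tapered to 62 percent; it stands 28 mm above the ring, its tip 86 mm above the bench. The point goes down with the shaft when pressed and turns with the ring
- ring (a joint): Angle in rad (anticlockwise from above) of the shaft and the flat aluminium ring at its foot (60 mm diameter, top 58 mm above the bench) to the control box; they turn together, stiffly (0.12 N m), and start anywhere from -0.9 to 0.9. A red line on the ring marks the side of the shaft's flat. The knob may go on at whatever angle it stands
- plunger (a joint): How far the D-shaft is pressed down, in m: 0 is up, 0.006 fully down (stop). Spring: 5 N to start it moving, 9.8 N at the stop; it springs back when let go
- controller: Grey control box fixed to the bench, 110 mm (x) by 130 mm (y) by 55 mm tall, black top with small lamps and yellow ticks; origin at the centre of its underside; the D-shaft stands in the middle of its top
- red_spare: Red spare knob, 44 mm diameter, 34 mm tall, about 70 g, standing upright; origin: centre of its underside, z up
- teal_spare: Teal (blue-green) spare knob, same size; origin: centre of its underside, z up
- red_spare_mid (a point): Middle of the red spare knob, 17 mm above its underside
- teal_spare_mid (a point): Middle of the teal spare knob, 17 mm above its underside
- red_basket: Red open ribbed basket, loose (0.5 kg), 200 mm (x) by 160 mm (y) by 70 mm tall outside, walls and floor 4 mm thick; origin: centre of its underside, z up
- teal_basket: Teal open ribbed basket, same size; origin: centre of its underside, z up. It may be on either side of the robot
- carton: Bystander: brown carton, 90 by 120 by 50 mm tall, loose; origin: centre of its underside
- scanner: Bystander: grey and black hand scanner lying on its side, about 150 by 100 by 44 mm tall, loose; origin: under the centre of its grey head; the handle points along +x
- tape: Bystander: brown roll of packing tape lying flat, 80 mm diameter, 45 mm tall, loose; origin: centre of its underside

How it is judged:
By the outcome, as a careful person would: the job done as asked, in the order asked, and still so for the second after the job is handed in, while the arm keeps its last pose, push and grip.
It also fails if it takes over 66 s, if anything falls off the work surface, if the arm or the gripper's body presses on something with over 40 N, if the wrist force passes 120 N, or if a joint passes its speed limit or range.

### The arm

A 6-joint arm with a two-finger parallel gripper is mounted at the origin on the work surface. World frame = base frame: x ahead of the robot, y to its left, z up, the work surface at z = 0. Lengths are in mm, angles in rad, forces in N, time in s.
With the tool pointing down it reaches from about 300 to 775 mm from the base axis. Payload 14.6 kg.
Tool frame: the origin (TCP) lies at the very end of the fingers, on their centre line; the grasp point (between the pads) lies 19 mm behind it; z points along the fingers, y is the line along which they close (so a half turn about z gives the same grasp; the last joint's range is limited). The gripper opens to 94 mm and grips with 3 to 60 N. Pads are 16 mm wide; open, the fingers measure 119 mm over their backs; the gripper's body (75 mm by 177 mm) begins 78 mm behind the grasp point.
Start: joints at [1.255, 0.3, 1.521, -0, 1.321, -0.067], TCP at [135.43, 533.055, 205.446] pointing down, gripper open.
Joint ranges: [-3.03, 3.03], [-0.79, 2.21], [0.23, 2.52], [-1.04, 4.18], [0, 3.07], [-2.55, 2.55]. Speed limits (rad/s): [2.22, 2.22, 2.57, 3.14, 3.14, 3.14].

### API

Orientations are given as [roll, pitch, yaw] about the fixed x, y, z axes, in that order (R = Rz(yaw) Ry(pitch) Rx(roll)).
In Python, from cell import manip gives the robot as it stands. The module is installed in compiled form; this text tells all that it offers.
- The arm moves only by the shell command python3 -m inch 'ROWS' [FORCE]. ROWS is JSON, a list of rows, each an object of numbers: "gripper": the opening, from 0 (shut) to 1 (fully open); "dx", "dy", "dz": the shift along the world's x, y, z in m; "wx", "wy", "wz": the turn, a rotation vector about the world's x, y, z in degrees. A call has exactly 5 rows; each row is the pose to reach, as a shift and turn from the pose commanded when the call began; what a row does not reach only later rows make up. A row lasts 1/12 s, in which the tool goes at most 41.7 mm and 7.16 degrees, less where a joint would pass 70% of its speed; a pose out of reach is approached as far as the arm can. A call with a gripper value outside its range is refused whole. The fingers move at their own pace and stop on an object; FORCE is the grip in N (left out, the last holds). Time passes only in rows, so rows that repeat a pose let the fingers close, or fill a call up. It gives the time, the measured TCP pose, the force, the opening and the grip force at its end, in the units of the state.
- manip.read_state(): the state, without advancing time (a new reading comes with each control period).
- manip.camera(name): name is "scene" or "side" or "wrist"; returns the picture (420x560x3 uint8, blue, green, red); there is no depth.
- manip.camera_info(name): a dict with "camera_matrix" (3x3 intrinsics, pixels), "D" ([k1, k2, p1, p2, k3] as OpenCV has them; the pictures are not rectified), "R" (3x3) and "t" (3): a world point X has camera coordinates R X + t; the wrist camera has in their place "tool_from_camera" (4x4, takes a point from camera to tool coordinates, whose origin is the TCP and whose axes are the flange's). Camera axes: x right, y down, z forward; pixel columns grow to the right and rows downward; lengths in mm; the calibration is good to about 2 mm. A picture is of the moment at which its call begins: read the wrist's pose just before it. camera_info takes no time and is no camera call.
- manip.sign_off(): hands the job in; it is judged then, once.
The state is a dict: "clock": time; "joints": joint angles; "qd": joint speeds; "effort": joint torques, N m; "eef_pos": TCP position; "eef_rot": TCP orientation; "wrist_force": force on the tool from outside, world axes, zero at the start; "moment": the same for the moment, N m; "finger_gap": finger opening in mm; "finger_force": force on a finger pad.
Only numpy, scipy, OpenCV 4.12 (cv2) and the standard library are available. Lean on these libraries where they do the work, as an engineer would, in place of code of your own. Each camera call takes 0.05 s, during which the arm holds its last target. There are 200 camera calls.

## Working session

There is one attempt and no reset: what is moved stays moved. The work goes in short steps, Python scripts to look and compute and a shell command to move; the robot and the scene stay as the last step left them, time stands still between calls to the robot, and variables do not carry over. Pictures are saved under pics/ and viewed, at most 10 in all, crops included, and the job is handed in when it is done.

```bash
mkdir -p pics; cat > h.py <<'E'
import numpy as np, cv2
from cell import manip
from scipy.spatial.transform import Rotation as Ro
def cam(name):
    s=manip.read_state(); im=manip.camera(name); i=manip.camera_info(name)
    K=np.array(i["camera_matrix"],float);D=np.array(i["D"],float)
    if name=="wrist":
        T=np.array(i["tool_from_camera"],float)
        Rt=Ro.from_euler('xyz',s["eef_rot"]).as_matrix()
        Rwc=Rt@T[:3,:3]; o=Rt@T[:3,3]+np.array(s["eef_pos"])
    else:
        R=np.array(i["R"],float); Rwc=R.T; o=-R.T@np.array(i["t"],float)
    return im,(K,D,Rwc,o)
def plane(c,px,z):
    K,D,R,o=c
    u=cv2.undistortPoints(np.array(px,float).reshape(-1,1,2),K,D).reshape(-1,2)
    d=np.c_[u,np.ones(len(u))]@R.T
    return o+d*((z-o[2])/d[:,2])[:,None]
def proj(c,P):
    K,D,R,o=c
    return cv2.projectPoints(np.array(P,float).reshape(-1,1,3),Ro.from_matrix(R.T).as_rotvec(),-R.T@o,K,D)[0].reshape(-1,2)
def blobs(m,amin=60):
    n,l,st,ce=cv2.connectedComponentsWithStats(m.astype(np.uint8))
    return [(ce[i].round(1),st[i]) for i in range(1,n) if st[i][4]>amin]
E
python3 - <<'E'
from h import *
print(manip.read_state())
a,ca=cam("scene");b,cb=cam("side");w,cw=cam("wrist")
print(ca[3],cb[3],cw[3])
cv2.imwrite("pics/a.png",a);cv2.imwrite("pics/b.png",b);cv2.imwrite("pics/w.png",w)
E
```

```text
{'clock': 0.0, 'joints': array([ 1.25542481e+00,  3.00470270e-01,  1.52159344e+00, -3.54376934e-05,
        1.32071846e+00, -6.65969698e-02]), 'qd': array([ 0.00021042,  0.00097911, -0.00038847,  0.0006983 , -0.0007506 ,
       -0.0005441 ]), 'effort': array([ 2.63911184e-03, -5.31801188e+01, -3.52747965e+01,  7.09198276e-02,
        2.42471328e-02, -9.14376483e-05]), 'eef_pos': array([135.34411855, 532.80454752, 204.88156395]), 'eef_rot': array([-3.14040348e+00, -4.49112683e-05,  2.89282687e+00]), 'wrist_force': array([-0.32086639, -0.92627663,  0.03298173]), 'moment': array([-0.04510195,  0.01308272, -0.02702486]), 'finger_force': 0.0, 'finger_gap': 94.26743565915567}
[1091.72767654 -250.76310872  745.88042705] [516.90086956 706.61054158 894.77944538] [ 55.15218643 554.07006946 384.75492905]
```

View pics/a.png

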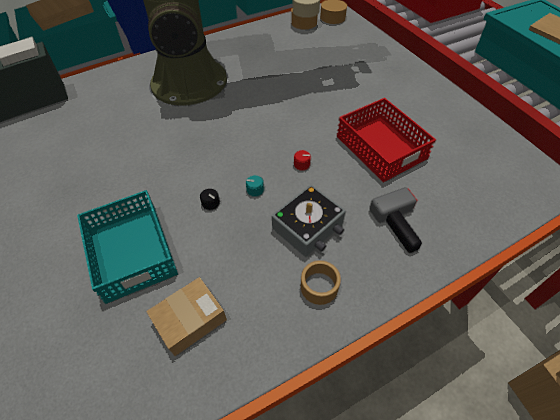

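View pics/b.png

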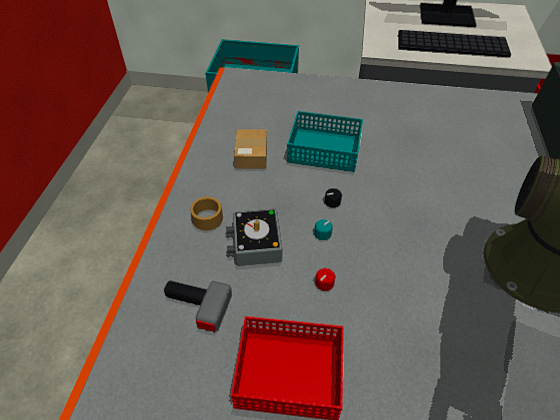

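Scene view: black knob at about (209,198), teal (255,185), red (302,159), shaft (309,210), red basket centre (386,140), teal basket (128,247). The side view agrees.

```bash
cat > loc.py <<'E'
from h import *
def hsv(i): return cv2.cvtColor(i,cv2.COLOR_BGR2HSV)
def masks(im):
    h=hsv(im);H,S,V=[h[...,k].astype(int) for k in range(3)]
    return {'red':((H<6)|(H>174))&(S>150)&(V>80),'teal':(abs(H-88)<10)&(S>100)&(V>50),'black':(V<45)}
E
python3 - <<'E'
from loc import *
R={'scene':{'red':(302,159),'teal':(255,185),'black':(209,198)},'side':{'red':(325,279),'teal':(323,229),'black':(333,198)}}
for n in R:
    im,c=cam(n);m=masks(im)
    for k,(u,v) in R[n].items():
        w=np.zeros(im.shape[:2],bool);w[v-16:v+17,u-16:u+17]=1
        B=max(blobs(m[k]&w,20),key=lambda t:t[1][4])
        print(n,k,B[0],B[1],plane(c,[B[0]],20)[0].round(1))
    Q={'scene':{'tip':((309,205),86),'ring':((309,212),58),'rb':[(338,136),(382,100),(433,138),(388,178)],'tb':[(80,211),(148,194),(176,268),(101,300)]},
       'side':{'tip':((257,222),86),'ring':((257,230),58),'rb':[(245,319),(344,322),(341,415),(233,405)],'tb':[(298,114),(362,120),(357,170),(289,160)]}}[n]
    print('tip',plane(c,[Q['tip'][0]],86)[0].round(),'ring',plane(c,[Q['ring'][0]],58)[0].round())
    print('rb',plane(c,Q['rb'],70 if n=='side' else 70)[:,:2].round().tolist(),'tb',plane(c,Q['tb'],70)[:,:2].round().tolist())
E
```

```text
scene red [301.2 156.4] [294 150  16  13 150] [491.8 133.9  20. ]
scene teal [254.5 184.9] [246 175  18  21 249] [519.5 -16.   20. ]
scene black [209.3 199.2] [200 189  20  21 313] [ 506.4 -130.9   20. ]
tip [679.  40.  86.] ring [678.  42.  58.]
rb [[517.0, 226.0], [454.0, 417.0], [640.0, 436.0], [691.0, 249.0]] tb [[435.0, -407.0], [464.0, -256.0], [675.0, -264.0], [671.0, -415.0]]
side red [325.6 278.5] [316 268  19  23 309] [499.1 132.   20. ]
side teal [323.5 229.4] [315 219  17  21 264] [517.4 -12.2  20. ]
side black [332.8 198.1] [324 189  18  19 250] [ 502.9 -123.4   20. ]
tip [674.  45.  86.] ring [675.  46.  58.]
rb [[653.0, 287.0], [454.0, 262.0], [448.0, 441.0], [639.0, 455.0]] tb [[635.0, -407.0], [443.0, -408.0], [448.0, -188.0], [633.0, -199.0]]
```

View pics/w.png

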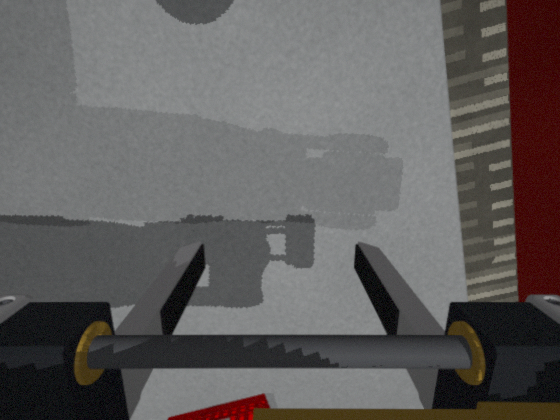

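The wrist view shows only bare bench, with the fingers at the bottom of the frame. I'm moving to above the red knob.

```bash

python3 -m inch '[{"dx":0.015,"dy":-0.017},{"dx":0.042,"dy":-0.047},{"dx":0.069,"dy":-0.077},{"dx":0.096,"dy":-0.107},{"dx":0.123,"dy":-0.137}]'
python3 -m inch '[{"dx":0.027,"dy":-0.030},{"dx":0.054,"dy":-0.060},{"dx":0.081,"dy":-0.090},{"dx":0.108,"dy":-0.120},{"dx":0.135,"dy":-0.150}]'
python3 -m inch '[{"dx":0.027,"dy":-0.030},{"dx":0.054,"dy":-0.060},{"dx":0.081,"dy":-0.090},{"dx":0.100,"dy":-0.110},{"dx":0.100,"dy":-0.110}]'
python3 - <<'E'
from loc import *
im,c=cam("wrist");print(manip.read_state()['eef_pos'],c[3],c[2][:,2])
m=masks(im)
for k in ('red','teal'):
    for b in blobs(m[k],200): print(k,b[0],b[1],plane(c,[b[0]],25)[0].round(1))
cv2.imwrite("pics/w2.png",im)
E
```

```text
[135.42070697 532.97019613 205.2725174 ] [ 55.17341714 554.0853378  384.99423592] [ 0.2744808  -0.07057065 -0.95899952]
red [227.4 410.1] [ 168  394  101   26 1239] [439.3 377.2  25. ]validation failed for argument at $[0]...
validation failed for argument at $[0]...
validation failed for argument at $[0]...
```

View pics/w2.png

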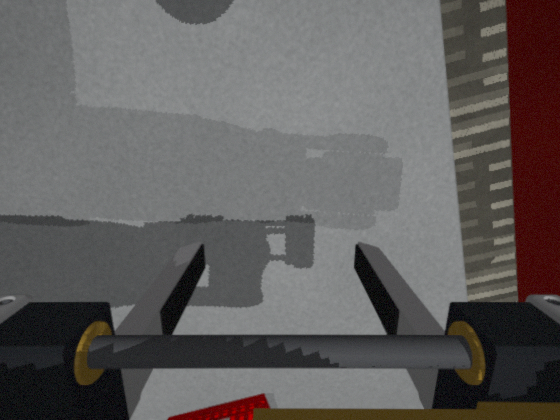

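The picture is unchanged because the rows were refused: apparently every key is needed.

```bash

python3 -m inch '[{"gripper":1,"dx":0.015,"dy":-0.017,"dz":0,"wx":0,"wy":0,"wz":0},{"gripper":1,"dx":0.042,"dy":-0.047,"dz":0,"wx":0,"wy":0,"wz":0},{"gripper":1,"dx":0.069,"dy":-0.077,"dz":0,"wx":0,"wy":0,"wz":0},{"gripper":1,"dx":0.096,"dy":-0.107,"dz":0,"wx":0,"wy":0,"wz":0},{"gripper":1,"dx":0.123,"dy":-0.137,"dz":0,"wx":0,"wy":0,"wz":0}]' &&
python3 -m inch '[{"gripper":1,"dx":0.027,"dy":-0.03,"dz":0,"wx":0,"wy":0,"wz":0},{"gripper":1,"dx":0.054,"dy":-0.06,"dz":0,"wx":0,"wy":0,"wz":0},{"gripper":1,"dx":0.081,"dy":-0.09,"dz":0,"wx":0,"wy":0,"wz":0},{"gripper":1,"dx":0.108,"dy":-0.12,"dz":0,"wx":0,"wy":0,"wz":0},{"gripper":1,"dx":0.135,"dy":-0.15,"dz":0,"wx":0,"wy":0,"wz":0}]' &&
python3 -m inch '[{"gripper":1,"dx":0.027,"dy":-0.03,"dz":0,"wx":0,"wy":0,"wz":0},{"gripper":1,"dx":0.054,"dy":-0.06,"dz":0,"wx":0,"wy":0,"wz":0},{"gripper":1,"dx":0.081,"dy":-0.09,"dz":0,"wx":0,"wy":0,"wz":0},{"gripper":1,"dx":0.1,"dy":-0.11,"dz":0,"wx":0,"wy":0,"wz":0},{"gripper":1,"dx":0.1,"dy":-0.11,"dz":0,"wx":0,"wy":0,"wz":0}]' && python3 - <<'E'
from loc import *
im,c=cam("wrist");print(manip.read_state()['eef_pos'],c[3],c[2][:,2])
m=masks(im)
for k in ('red','teal'):
    for b in blobs(m[k],200): print(k,b[0],b[1],plane(c,[b[0]],25)[0].round(1))
cv2.imwrite("pics/w3.png",im)
E
```

```text
clock: 0.72
eef_pos: [259.2, 394.5, 205.4]
eef_rot: [3.141, 0.0, 2.893]
wrist_force: [1.6, 0.8, -0.9]
finger_gap: 93.6
finger_force: 0.0
clock: 1.13
eef_pos: [394.4, 244.3, 205.7]
eef_rot: [3.141, 0.0, 2.893]
wrist_force: [0.2, 1.0, 0.2]
finger_gap: 93.9
finger_force: 0.0
clock: 1.55
eef_pos: [495.8, 132.6, 205.1]
eef_rot: [-3.141, 0.0, 2.889]
wrist_force: [-0.2, 0.9, -0.1]
finger_gap: 94.1
finger_force: 0.0
[494.38622582 134.31596239 205.00509495] [415.59636136 154.08018614 384.86130837] [ 0.27434593 -0.07170872 -0.95895368]
red [478.6 187.2] [  383    76   177   222 28163] [550.2 360.8  25. ]
red [277.5 192.2] [ 260  173   37   40 1053] [497.1 130.6  25. ]
teal [169.7 233.9] [ 148  214   43   41 1193] [515.1 -11.5  25. ]
```

View pics/w3.png

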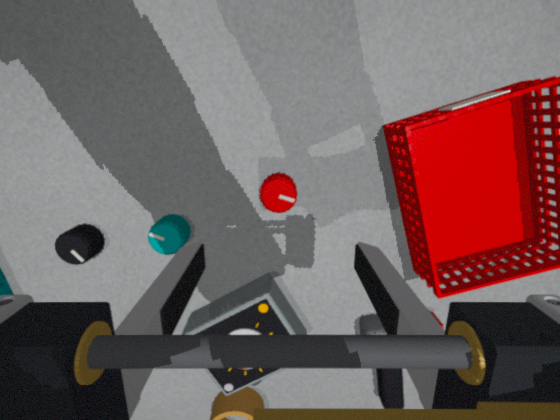

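The wrist view shows red at (278,192), teal (168,234), black (79,243), and the red basket on the right. The TCP is almost over red, so I'm descending and gripping.

```bash

python3 -m inch '[{"gripper":1,"dx":0.002,"dy":-0.002,"dz":-0.03,"wx":0,"wy":0,"wz":0},{"gripper":1,"dx":0.002,"dy":-0.002,"dz":-0.07,"wx":0,"wy":0,"wz":0},{"gripper":1,"dx":0.002,"dy":-0.002,"dz":-0.11,"wx":0,"wy":0,"wz":0},{"gripper":1,"dx":0.002,"dy":-0.002,"dz":-0.15,"wx":0,"wy":0,"wz":0},{"gripper":1,"dx":0.002,"dy":-0.002,"dz":-0.175,"wx":0,"wy":0,"wz":0}]' >/dev/null &&
python3 -m inch '[{"gripper":1,"dx":0,"dy":0,"dz":-0.015,"wx":0,"wy":0,"wz":0},{"gripper":1,"dx":0,"dy":0,"dz":-0.022,"wx":0,"wy":0,"wz":0},{"gripper":0.2,"dx":0,"dy":0,"dz":-0.022,"wx":0,"wy":0,"wz":0},{"gripper":0.2,"dx":0,"dy":0,"dz":-0.022,"wx":0,"wy":0,"wz":0},{"gripper":0.2,"dx":0,"dy":0,"dz":-0.022,"wx":0,"wy":0,"wz":0}]' 20 &&
python3 -m inch '[{"gripper":0.2,"dx":0,"dy":0,"dz":0,"wx":0,"wy":0,"wz":0},{"gripper":0.2,"dx":0,"dy":0,"dz":0,"wx":0,"wy":0,"wz":0},{"gripper":0.2,"dx":0,"dy":0,"dz":0,"wx":0,"wy":0,"wz":0},{"gripper":0.2,"dx":0,"dy":0,"dz":0,"wx":0,"wy":0,"wz":0},{"gripper":0.2,"dx":0,"dy":0,"dz":0,"wx":0,"wy":0,"wz":0}]' 20
python3 - <<'E'
from h import *
# corners in earlier picture: rim (z 70)
im,c=cam("wrist");K,D,R,_=c
o=np.array([415.6,154.1,384.9])
print(plane((K,D,R,o),[(386,127),(438,296),(560,80)],70).round())
E
```

```text
clock: 2.43
eef_pos: [496.1, 134.5, 9.8]
eef_rot: [3.141, 0.002, 2.893]
wrist_force: [-0.1, -0.6, 0.7]
finger_gap: 77.3
finger_force: 0.0
clock: 2.85
eef_pos: [495.5, 134.0, 8.6]
eef_rot: [3.142, 0.0, 2.893]
wrist_force: [0.6, -0.7, 0.9]
finger_gap: 44.3
finger_force: 0.2
[[450. 253.  70.]
 [650. 282.  70.]
 [448. 415.  70.]]
```

```bash

python3 -m inch '[{"gripper":0.2,"dx":0,"dy":0,"dz":0,"wx":0,"wy":0,"wz":0},{"gripper":0.2,"dx":0,"dy":0,"dz":0.02,"wx":0,"wy":0,"wz":0},{"gripper":0.2,"dx":0,"dy":0,"dz":0.05,"wx":0,"wy":0,"wz":0},{"gripper":0.2,"dx":0,"dy":0,"dz":0.09,"wx":0,"wy":0,"wz":0},{"gripper":0.2,"dx":0,"dy":0,"dz":0.13,"wx":0,"wy":0,"wz":0}]' 20 &&
python3 -m inch '[{"gripper":0.2,"dx":0.004,"dy":0.02,"dz":0.01,"wx":0,"wy":0,"wz":0},{"gripper":0.2,"dx":0.012,"dy":0.06,"dz":0.01,"wx":0,"wy":0,"wz":0},{"gripper":0.2,"dx":0.02,"dy":0.1,"dz":0.01,"wx":0,"wy":0,"wz":0},{"gripper":0.2,"dx":0.028,"dy":0.14,"dz":0.01,"wx":0,"wy":0,"wz":0},{"gripper":0.2,"dx":0.036,"dy":0.18,"dz":0.01,"wx":0,"wy":0,"wz":0}]' 20 &&
python3 -m inch '[{"gripper":0.2,"dx":0.008,"dy":0.033,"dz":-0.01,"wx":0,"wy":0,"wz":0},{"gripper":0.2,"dx":0.008,"dy":0.033,"dz":-0.045,"wx":0,"wy":0,"wz":0},{"gripper":0.2,"dx":0.008,"dy":0.033,"dz":-0.085,"wx":0,"wy":0,"wz":0},{"gripper":0.2,"dx":0.008,"dy":0.033,"dz":-0.12,"wx":0,"wy":0,"wz":0},{"gripper":0.2,"dx":0.008,"dy":0.033,"dz":-0.125,"wx":0,"wy":0,"wz":0}]' 20 
python3 - <<'E'
from h import *
im,c=cam("wrist");cv2.imwrite("pics/w4.png",im)
E
```

```text
clock: 3.32
eef_pos: [494.7, 133.9, 139.4]
eef_rot: [-3.141, -0.002, 2.893]
wrist_force: [0.2, -0.5, -0.6]
finger_gap: 43.6
finger_force: 20.0
clock: 3.73
eef_pos: [531.4, 315.9, 148.4]
eef_rot: [3.142, 0.0, 2.893]
wrist_force: [1.7, -0.8, -0.5]
finger_gap: 44.0
finger_force: 20.0
clock: 4.15
eef_pos: [536.3, 345.5, 16.6]
eef_rot: [-3.135, -0.007, 2.893]
wrist_force: [-1.4, -1.0, -2.4]
finger_gap: 43.7
finger_force: 20.0
```

View pics/w4.png

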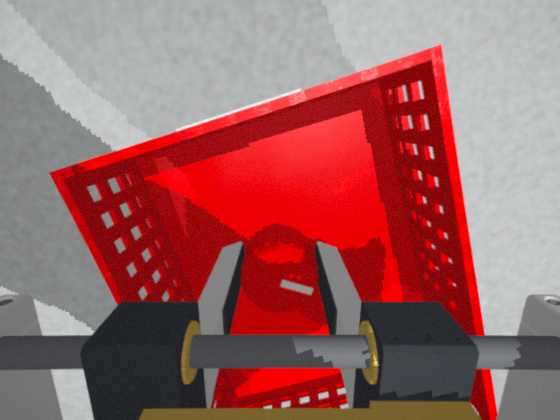

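The knob is held inside the red basket. I'm releasing it, lifting, and going to teal.

```bash

python3 -m inch '[{"gripper":0.2,"dx":0,"dy":0,"dz":-0.003,"wx":0,"wy":0,"wz":0},{"gripper":0.7,"dx":0,"dy":0,"dz":-0.003,"wx":0,"wy":0,"wz":0},{"gripper":0.7,"dx":0,"dy":0,"dz":-0.003,"wx":0,"wy":0,"wz":0},{"gripper":0.7,"dx":0,"dy":0,"dz":-0.003,"wx":0,"wy":0,"wz":0},{"gripper":0.7,"dx":0,"dy":0,"dz":-0.003,"wx":0,"wy":0,"wz":0}]' &&
python3 -m inch '[{"gripper":0.7,"dx":0,"dy":0,"dz":0.02,"wx":0,"wy":0,"wz":0},{"gripper":0.7,"dx":0,"dy":0,"dz":0.06,"wx":0,"wy":0,"wz":0},{"gripper":0.7,"dx":0,"dy":0,"dz":0.1,"wx":0,"wy":0,"wz":0},{"gripper":0.7,"dx":0,"dy":0,"dz":0.14,"wx":0,"wy":0,"wz":0},{"gripper":0.7,"dx":-0.002,"dy":-0.033,"dz":0.158,"wx":0,"wy":0,"wz":0}]' &&
python3 -m inch '[{"gripper":1,"dx":-0.002,"dy":-0.04,"dz":0,"wx":0,"wy":0,"wz":0},{"gripper":1,"dx":-0.004,"dy":-0.08,"dz":0,"wx":0,"wy":0,"wz":0},{"gripper":1,"dx":-0.006,"dy":-0.12,"dz":0,"wx":0,"wy":0,"wz":0},{"gripper":1,"dx":-0.008,"dy":-0.16,"dz":0,"wx":0,"wy":0,"wz":0},{"gripper":1,"dx":-0.01,"dy":-0.2,"dz":0,"wx":0,"wy":0,"wz":0}]' &&
python3 -m inch '[{"gripper":1,"dx":-0.003,"dy":-0.04,"dz":0,"wx":0,"wy":0,"wz":0},{"gripper":1,"dx":-0.006,"dy":-0.08,"dz":0,"wx":0,"wy":0,"wz":0},{"gripper":1,"dx":-0.008,"dy":-0.11,"dz":0,"wx":0,"wy":0,"wz":0},{"gripper":1,"dx":-0.01,"dy":-0.123,"dz":0,"wx":0,"wy":0,"wz":0},{"gripper":1,"dx":-0.01,"dy":-0.123,"dz":0,"wx":0,"wy":0,"wz":0}]'
python3 - <<'E'
from loc import *
im,c=cam("wrist");print(manip.read_state()['eef_pos'],manip.read_state()['joints'])
m=masks(im)
for k in ('red','teal'):
    for b in blobs(m[k],200): print(k,b[0],b[1],plane(c,[b[0]],25)[0].round(1))
cv2.imwrite("pics/w5.png",im)
E
```

```text
clock: 4.62
eef_pos: [540.0, 347.3, 22.0]
eef_rot: [3.14, 0.002, 2.893]
wrist_force: [-0.1, 0.2, -0.7]
finger_gap: 65.0
finger_force: 0.0
clock: 5.03
eef_pos: [538.2, 317.7, 184.6]
eef_rot: [3.136, 0.006, 2.896]
wrist_force: [-0.8, -0.5, -0.1]
finger_gap: 66.0
finger_force: 0.0
clock: 5.45
eef_pos: [527.0, 112.3, 179.3]
eef_rot: [3.141, 0.001, 2.893]
wrist_force: [0.9, -0.1, -0.5]
finger_gap: 93.3
finger_force: 0.0
clock: 5.87
eef_pos: [517.3, -11.5, 179.3]
eef_rot: [-3.142, 0.001, 2.89]
wrist_force: [0.2, -0.6, -0.2]
finger_gap: 94.1
finger_force: 0.0
[517.44376096  -9.95414466 179.17549348] [-9.00332848e-02  2.50682021e-01  1.64677193e+00  4.06670292e-05
  1.24302422e+00 -1.40974701e+00]
red [545.2 145.4] [ 525   58   35  189 5116] [534.  271.6  25. ]
teal [275.6 195.4] [ 255  174   41   43 1277] [515.9 -14.7  25. ]
teal [ 44.8 250.3] [   0  186  109  117 9313] [ 512.9 -289.7   25. ]
```

View pics/w5.png

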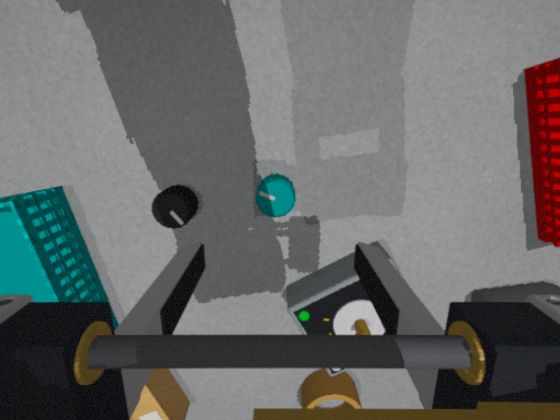

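The wrist view shows teal at (276,195), black at (176,206), the teal basket at lower left and the control box at lower right. Grasping teal.

```bash

python3 -m inch '[{"gripper":1,"dx":-0.001,"dy":-0.003,"dz":-0.03,"wx":0,"wy":0,"wz":0},{"gripper":1,"dx":-0.001,"dy":-0.003,"dz":-0.07,"wx":0,"wy":0,"wz":0},{"gripper":1,"dx":-0.001,"dy":-0.003,"dz":-0.11,"wx":0,"wy":0,"wz":0},{"gripper":1,"dx":-0.001,"dy":-0.003,"dz":-0.145,"wx":0,"wy":0,"wz":0},{"gripper":1,"dx":-0.001,"dy":-0.003,"dz":-0.155,"wx":0,"wy":0,"wz":0}]' >/dev/null &&
python3 -m inch '[{"gripper":1,"dx":0,"dy":0,"dz":-0.01,"wx":0,"wy":0,"wz":0},{"gripper":1,"dx":0,"dy":0,"dz":-0.015,"wx":0,"wy":0,"wz":0},{"gripper":0.2,"dx":0,"dy":0,"dz":-0.015,"wx":0,"wy":0,"wz":0},{"gripper":0.2,"dx":0,"dy":0,"dz":-0.015,"wx":0,"wy":0,"wz":0},{"gripper":0.2,"dx":0,"dy":0,"dz":-0.015,"wx":0,"wy":0,"wz":0}]' 20 &&
python3 -m inch '[{"gripper":0.2,"dx":0,"dy":0,"dz":0,"wx":0,"wy":0,"wz":0},{"gripper":0.2,"dx":0,"dy":0,"dz":0,"wx":0,"wy":0,"wz":0},{"gripper":0.2,"dx":0,"dy":0,"dz":0,"wx":0,"wy":0,"wz":0},{"gripper":0.2,"dx":0,"dy":0,"dz":0,"wx":0,"wy":0,"wz":0},{"gripper":0.2,"dx":0,"dy":0,"dz":0,"wx":0,"wy":0,"wz":0}]' 20 >/dev/null &&
python3 -m inch '[{"gripper":0.2,"dx":0,"dy":0,"dz":0,"wx":0,"wy":0,"wz":0},{"gripper":0.2,"dx":0,"dy":0,"dz":0.02,"wx":0,"wy":0,"wz":0},{"gripper":0.2,"dx":0,"dy":0,"dz":0.06,"wx":0,"wy":0,"wz":0},{"gripper":0.2,"dx":0,"dy":0,"dz":0.1,"wx":0,"wy":0,"wz":0},{"gripper":0.2,"dx":0,"dy":0,"dz":0.14,"wx":0,"wy":0,"wz":0}]' 20 &&
python3 -m inch '[{"gripper":0.2,"dx":0,"dy":-0.02,"dz":0.02,"wx":0,"wy":0,"wz":0},{"gripper":0.2,"dx":0,"dy":-0.06,"dz":0.02,"wx":0,"wy":0,"wz":0},{"gripper":0.2,"dx":0.01,"dy":-0.1,"dz":0.02,"wx":0,"wy":0,"wz":0},{"gripper":0.2,"dx":0.02,"dy":-0.14,"dz":0.02,"wx":0,"wy":0,"wz":0},{"gripper":0.2,"dx":0.025,"dy":-0.18,"dz":0.02,"wx":0,"wy":0,"wz":0}]' 20 &&
python3 -m inch '[{"gripper":0.2,"dx":0,"dy":-0.03,"dz":0,"wx":0,"wy":0,"wz":0},{"gripper":0.2,"dx":0,"dy":-0.06,"dz":0,"wx":0,"wy":0,"wz":0},{"gripper":0.2,"dx":0,"dy":-0.1,"dz":0,"wx":0,"wy":0,"wz":0},{"gripper":0.2,"dx":0,"dy":-0.12,"dz":0,"wx":0,"wy":0,"wz":0},{"gripper":0.2,"dx":0,"dy":-0.12,"dz":0,"wx":0,"wy":0,"wz":0}]' 20 
python3 - <<'E'
from loc import *
im,c=cam("wrist");m=masks(im)['teal']
print(manip.read_state()['eef_pos'],manip.read_state()['joints'][[0,5]])
n,l,st,ce=cv2.connectedComponentsWithStats(cv2.morphologyEx(m.astype(np.uint8),cv2.MORPH_CLOSE,np.ones((9,9))))
k=1+st[1:,4].argmax();pts=np.argwhere(l==k)[:,::-1].astype(np.int32)
ap=cv2.approxPolyDP(cv2.convexHull(pts),8,True)[:,0]
print(np.c_[ap,plane(c,ap,70)[:,:2].round()].tolist())
E
```

```text
clock: 6.75
eef_pos: [517.4, -11.9, 10.0]
eef_rot: [3.141, 0.002, 2.893]
wrist_force: [0.2, -0.8, 1.0]
finger_gap: 77.4
finger_force: 0.0
clock: 7.58
eef_pos: [515.8, -11.9, 149.9]
eef_rot: [-3.141, -0.001, 2.893]
wrist_force: [0.9, -0.8, -0.2]
finger_gap: 43.6
finger_force: 20.0
clock: 8.0
eef_pos: [541.7, -193.8, 168.5]
eef_rot: [3.142, 0.0, 2.893]
wrist_force: [0.7, -0.0, -0.4]
finger_gap: 43.7
finger_force: 20.0
clock: 8.42
eef_pos: [540.5, -315.7, 167.6]
eef_rot: [-3.141, -0.001, 2.889]
wrist_force: [-0.9, 0.8, -0.8]
finger_gap: 43.6
finger_force: 20.0
[ 540.80654321 -313.60793302  167.64601268] [-0.58407839 -1.9034622 ]
[[348.0, 273.0, 620.0, -265.0], [307.0, 305.0, 645.0, -313.0], [233.0, 317.0, 640.0, -390.0], [193.0, 301.0, 612.0, -424.0], [138.0, 129.0, 439.0, -415.0], [320.0, 91.0, 448.0, -256.0]]
```

```bash

python3 -m inch '[{"gripper":0.2,"dx":0.003,"dy":-0.026,"dz":0,"wx":0,"wy":0,"wz":0},{"gripper":0.2,"dx":0.003,"dy":-0.026,"dz":-0.03,"wx":0,"wy":0,"wz":0},{"gripper":0.2,"dx":0.003,"dy":-0.026,"dz":-0.07,"wx":0,"wy":0,"wz":0},{"gripper":0.2,"dx":0.003,"dy":-0.026,"dz":-0.11,"wx":0,"wy":0,"wz":0},{"gripper":0.2,"dx":0.003,"dy":-0.026,"dz":-0.145,"wx":0,"wy":0,"wz":0}]' 20 &&
python3 -m inch '[{"gripper":0.2,"dx":0,"dy":0,"dz":-0.003,"wx":0,"wy":0,"wz":0},{"gripper":0.7,"dx":0,"dy":0,"dz":-0.003,"wx":0,"wy":0,"wz":0},{"gripper":0.7,"dx":0,"dy":0,"dz":-0.003,"wx":0,"wy":0,"wz":0},{"gripper":0.7,"dx":0,"dy":0,"dz":-0.003,"wx":0,"wy":0,"wz":0},{"gripper":0.7,"dx":0,"dy":0,"dz":-0.003,"wx":0,"wy":0,"wz":0}]' &&
python3 -m inch '[{"gripper":0.7,"dx":0,"dy":0,"dz":0.02,"wx":0,"wy":0,"wz":0},{"gripper":0.7,"dx":0,"dy":0,"dz":0.06,"wx":0,"wy":0,"wz":0},{"gripper":0.7,"dx":0,"dy":0,"dz":0.1,"wx":0,"wy":0,"wz":0},{"gripper":0.7,"dx":0,"dy":0,"dz":0.14,"wx":0,"wy":0,"wz":0},{"gripper":0.7,"dx":0,"dy":0.02,"dz":0.158,"wx":0,"wy":0,"wz":0}]' &&
python3 -m inch '[{"gripper":1,"dx":-0.01,"dy":0.035,"dz":0,"wx":0,"wy":0,"wz":0},{"gripper":1,"dx":-0.02,"dy":0.07,"dz":0,"wx":0,"wy":0,"wz":0},{"gripper":1,"dx":-0.03,"dy":0.11,"dz":0,"wx":0,"wy":0,"wz":0},{"gripper":1,"dx":-0.04,"dy":0.15,"dz":0,"wx":0,"wy":0,"wz":0},{"gripper":1,"dx":-0.042,"dy":0.187,"dz":0,"wx":0,"wy":0,"wz":0}]' &&
python3 -m inch '[{"gripper":1,"dx":0,"dy":0.005,"dz":0,"wx":0,"wy":0,"wz":0},{"gripper":1,"dx":0,"dy":0.005,"dz":0,"wx":0,"wy":0,"wz":0},{"gripper":1,"dx":0,"dy":0.005,"dz":0,"wx":0,"wy":0,"wz":0},{"gripper":1,"dx":0,"dy":0.005,"dz":0,"wx":0,"wy":0,"wz":0},{"gripper":1,"dx":0,"dy":0.005,"dz":0,"wx":0,"wy":0,"wz":0}]'
python3 - <<'E'
from loc import *
im,c=cam("wrist");print(manip.read_state()['eef_pos'],manip.read_state()['joints'][[0,5]])
cv2.imwrite("pics/w6.png",im)
V=im.max(2)
w=np.zeros(V.shape,bool);w[130:250,215:350]=1
for b in blobs((V<55)&w,100): print('blk',b[0],b[1],plane(c,[b[0]],20)[0].round(1))
# pair of views: pictures for other cameras
a,ca=cam("scene");cv2.imwrite("pics/a2.png",a)
crop=cv2.resize(im[120:260,200:370],None,fx=2.3,fy=2.3,interpolation=cv2.INTER_CUBIC)
s=cv2.resize(a[180:280,260:360],None,fx=3.2,fy=3.2,interpolation=cv2.INTER_CUBIC)
o=np.zeros((330,720,3),np.uint8);o[:crop.shape[0],:crop.shape[1]]=crop;o[:320,395:715]=s
cv2.imwrite("pics/c6.png",o)
E
```

```text
clock: 8.88
eef_pos: [544.1, -336.5, 21.1]
eef_rot: [3.141, -0.001, 2.894]
wrist_force: [0.0, -0.6, -1.7]
finger_gap: 43.7
finger_force: 20.0
clock: 9.3
eef_pos: [545.5, -338.5, 23.1]
eef_rot: [-3.14, 0.004, 2.893]
wrist_force: [0.4, 0.9, 0.6]
finger_gap: 64.9
finger_force: 0.0
clock: 9.72
eef_pos: [545.3, -320.7, 185.8]
eef_rot: [-3.138, 0.008, 2.891]
wrist_force: [-0.2, 0.1, 0.6]
finger_gap: 65.8
finger_force: 0.0
clock: 10.13
eef_pos: [501.3, -129.2, 180.1]
eef_rot: [-3.141, 0.002, 2.892]
wrist_force: [1.8, -0.1, -0.4]
finger_gap: 93.6
finger_force: 0.0
clock: 10.55
eef_pos: [502.5, -127.1, 178.5]
eef_rot: [-3.141, 0.0, 2.891]
wrist_force: [-0.9, -0.4, -0.1]
finger_gap: 93.9
finger_force: 0.0
[ 502.47163517 -127.01785617  178.41127663] [-0.31825489 -1.63875924]
blk [275.7 193.6] [ 257  172   40   45 1278] [ 500. -130.   20.]
```

View pics/c6.png

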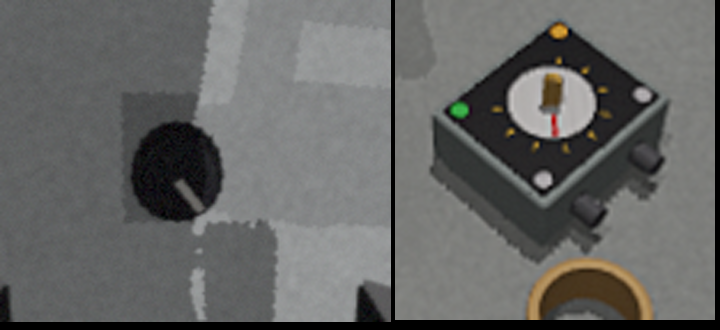

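The left crop shows the black knob with its pointer from about (277,199) to (288,213). The right crop shows the ring centre at about (309,212), with the red line running from (309,216) to (310,223). I'll measure both.

```bash
cat > ring.py <<'E'
from loc import *
def ring(name,uv,r=20):
    im,c=cam(name);u,v=uv;hs=hsv(im);H,S,V=[hs[...,k].astype(int) for k in range(3)]
    w=np.zeros(V.shape,bool);w[v-r:v+r+1,u-r:u+r+1]=1
    redm=((H<8)|(H>172))&(S>120)&(V>70)&w
    wh=(S<40)&(V>130)&w
    wh=cv2.morphologyEx((wh|redm).astype(np.uint8),cv2.MORPH_OPEN,np.ones((2,2)))
    b=max(blobs(wh,30),key=lambda t:t[1][4])
    n,l=cv2.connectedComponents(wh); k=l[tuple(np.argwhere((l>0)&w)[0])]
    n,l,st,ce=cv2.connectedComponentsWithStats(wh);k=1+st[1:,4].argmax()
    P=np.argwhere(l==k)[:,::-1].astype(np.int32);hull=cv2.convexHull(P)[:,0]
    X=plane(c,hull,58)[:,:2]; A=np.c_[2*X,np.ones(len(X))];s=np.linalg.lstsq(A,(X**2).sum(1),rcond=None)[0]
    ctr=s[:2];rad=np.sqrt(s[2]+ctr@ctr)
    R=plane(c,np.argwhere(redm)[:,::-1],58)[:,:2];d=R.mean(0)-ctr
    return ctr.round(1),rad.round(1),len(R),np.hypot(*d).round(1),np.degrees(np.arctan2(d[1],d[0])).round(1)
E
python3 - <<'E'
from ring import *
print(ring('scene',(309,212)),ring('side',(257,230)))
im,c=cam("wrist");V=im.max(2)
w=np.zeros(V.shape,np.uint8);cv2.circle(w,(276,194),19,1,-1)
P=plane(c,[(277,199.1),(288.3,212.6)],34);print(P)
d=P[1]-P[0];print('ptr',np.degrees(np.arctan2(d[1],d[0])))
E
```

```text
(array([679.8,  42.2]), np.float64(29.7), 9, np.float64(18.7), np.float64(-33.3)) (array([674.3,  44.9]), np.float64(29.3), 9, np.float64(25.6), np.float64(-28.9))
[[ 502.78003744 -128.52910998   34.        ]
 [ 520.53027186 -120.36457604   34.        ]]
ptr 24.700901261875092
```

```bash

python3 -m inch '[{"gripper":1,"dx":0,"dy":-0.002,"dz":-0.03,"wx":0,"wy":0,"wz":0},{"gripper":1,"dx":0,"dy":-0.002,"dz":-0.07,"wx":0,"wy":0,"wz":0},{"gripper":1,"dx":0,"dy":-0.002,"dz":-0.11,"wx":0,"wy":0,"wz":0},{"gripper":1,"dx":0,"dy":-0.002,"dz":-0.145,"wx":0,"wy":0,"wz":0},{"gripper":1,"dx":0,"dy":-0.002,"dz":-0.155,"wx":0,"wy":0,"wz":0}]' >/dev/null &&
python3 -m inch '[{"gripper":1,"dx":0,"dy":0,"dz":-0.01,"wx":0,"wy":0,"wz":0},{"gripper":1,"dx":0,"dy":0,"dz":-0.014,"wx":0,"wy":0,"wz":0},{"gripper":0.2,"dx":0,"dy":0,"dz":-0.014,"wx":0,"wy":0,"wz":0},{"gripper":0.2,"dx":0,"dy":0,"dz":-0.014,"wx":0,"wy":0,"wz":0},{"gripper":0.2,"dx":0,"dy":0,"dz":-0.014,"wx":0,"wy":0,"wz":0}]' 40 &&
python3 -m inch '[{"gripper":0.2,"dx":0,"dy":0,"dz":0,"wx":0,"wy":0,"wz":0},{"gripper":0.2,"dx":0,"dy":0,"dz":0,"wx":0,"wy":0,"wz":0},{"gripper":0.2,"dx":0,"dy":0,"dz":0,"wx":0,"wy":0,"wz":0},{"gripper":0.2,"dx":0,"dy":0,"dz":0,"wx":0,"wy":0,"wz":0},{"gripper":0.2,"dx":0,"dy":0,"dz":0,"wx":0,"wy":0,"wz":0}]' 40 &&
python3 -m inch '[{"gripper":0.2,"dx":0,"dy":0,"dz":0,"wx":0,"wy":0,"wz":0},{"gripper":0.2,"dx":0,"dy":0,"dz":0.02,"wx":0,"wy":0,"wz":0},{"gripper":0.2,"dx":0,"dy":0,"dz":0.06,"wx":0,"wy":0,"wz":0},{"gripper":0.2,"dx":0,"dy":0,"dz":0.1,"wx":0,"wy":0,"wz":0},{"gripper":0.2,"dx":0,"dy":0,"dz":0.14,"wx":0,"wy":0,"wz":0}]' 40 &&
python3 -m inch '[{"gripper":0.2,"dx":0,"dy":0.02,"dz":0.02,"wx":0,"wy":0,"wz":-6},{"gripper":0.2,"dx":0,"dy":0.05,"dz":0.02,"wx":0,"wy":0,"wz":-12},{"gripper":0.2,"dx":0,"dy":0.09,"dz":0.02,"wx":0,"wy":0,"wz":-18},{"gripper":0.2,"dx":0,"dy":0.13,"dz":0.02,"wx":0,"wy":0,"wz":-24},{"gripper":0.2,"dx":0,"dy":0.17,"dz":0.02,"wx":0,"wy":0,"wz":-30}]' 40 &&
python3 -m inch '[{"gripper":0.2,"dx":0.03,"dy":0,"dz":0,"wx":0,"wy":0,"wz":-6},{"gripper":0.2,"dx":0.05,"dy":0,"dz":0,"wx":0,"wy":0,"wz":-12},{"gripper":0.2,"dx":0.06,"dy":0,"dz":0,"wx":0,"wy":0,"wz":-18},{"gripper":0.2,"dx":0.06,"dy":0,"dz":0,"wx":0,"wy":0,"wz":-24},{"gripper":0.2,"dx":0.06,"dy":0,"dz":0,"wx":0,"wy":0,"wz":-26}]' 40
python3 - <<'E'
from ring import *
im,c=cam("wrist");s=manip.read_state();print(s['eef_pos'],s['eef_rot'],proj(c,[[677,43,86],s['eef_pos']]))
cv2.imwrite("pics/w7.png",im)
E
```

```text
clock: 11.63
eef_pos: [503.3, -128.3, 11.0]
eef_rot: [-3.141, 0.002, 2.893]
wrist_force: [-0.5, 1.3, 0.5]
finger_gap: 77.4
finger_force: 0.0
clock: 12.05
eef_pos: [502.5, -128.0, 9.6]
eef_rot: [-3.142, 0.0, 2.893]
wrist_force: [0.2, -0.3, 0.3]
finger_gap: 44.3
finger_force: 11.4
clock: 12.47
eef_pos: [501.9, -127.8, 150.9]
eef_rot: [3.142, -0.001, 2.893]
wrist_force: [1.3, 0.0, -0.3]
finger_gap: 43.4
finger_force: 40.0
clock: 12.88
eef_pos: [502.0, 43.2, 169.5]
eef_rot: [3.142, 0.0, 2.364]
wrist_force: [0.1, 0.0, 0.1]
finger_gap: 43.3
finger_force: 40.0
clock: 13.3
eef_pos: [562.6, 41.8, 168.8]
eef_rot: [-3.141, -0.0, 1.91]
wrist_force: [0.0, 0.4, -1.1]
finger_gap: 43.8
finger_force: 40.0
[562.45476366  41.7412289  168.90009307] [-3.14072400e+00 -3.27421934e-04  1.91125452e+00] [[397.00811892 254.45279507]
 [278.48366794 255.71325829]]
```

View pics/w7.png

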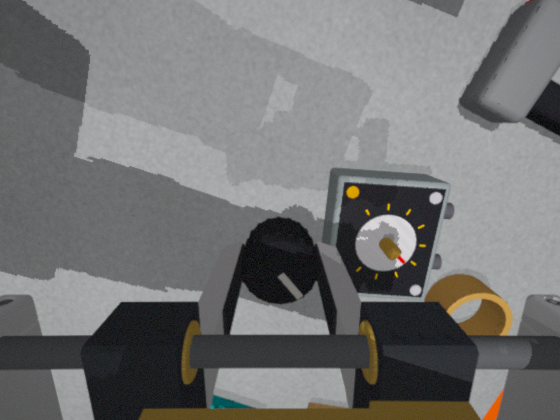

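The knob is held, with its pointer running from about (280,276) to (300,298). The ring is visible at (386,242), with its red line ending near (405,263).

```bash
python3 - <<'E'
from ring import *
s=manip.read_state();tz=s['eef_pos'][2]
print(ring('wrist',(386,242),34))
im,c=cam("wrist");hs=hsv(im);S,V=hs[...,1],hs[...,2].astype(int)
w=np.zeros(V.shape,bool);w[262:305,268:306]=1
k=np.zeros(V.shape,np.uint8);cv2.circle(k,(283,262),38,1,-1)
pm=(V>80)&w&(k>0)
b=max(blobs(pm,20),key=lambda t:t[1][4]);print(b)
n,l,st,ce=cv2.connectedComponentsWithStats(pm.astype(np.uint8));j=1+st[1:,4].argmax()
P=np.argwhere(l==j)[:,::-1];X=plane(c,P,tz+24.4)[:,:2]
m=X.mean(0);e=np.linalg.svd(X-m,full_matrices=False)[2][0];t=(X-m)@e
print('ptr mid',m,'ends',m+e*t.min(),m+e*t.max(),'ang',np.degrees(np.arctan2(e[1],e[0])))
# black outline far side
for r in (225,240,255,270): 
    q=np.where(V[r,200:350]<30)[0]+200;print(r,q.min(),q.max())
q=np.where(V[180:262,283]<30)[0]+180;print('col283 top',q.min(),'tcp',s['eef_pos'])
print(proj(c,[[*s['eef_pos'][:2],tz+24.4],[*s['eef_pos'][:2],tz-9.6]]))
E
```

```text
(array([677.3,  41.7]), np.float64(30.0), 28, np.float64(23.5), np.float64(-26.5))
(array([289.6, 285.3]), array([278, 273,  24,  25, 210], dtype=int32))
ptr mid [570.49839772  37.32099504] ends [563.176234    41.86544181] [578.02266817  32.65111222] ang -31.825500521768397
225 258 347
240 248 346
255 240 348
270 236 323
col283 top 220 tcp [562.45476366  41.7412289  168.90009307]
[[278.87023419 274.24907629]
 [278.97619891 249.39376032]]
```

Centres agree to about 1 mm, and the pointer needs about +4–5° of turn. I'm going above the shaft.

```bash

python3 -m inch '[{"gripper":0.2,"dx":0.03,"dy":0.0002,"dz":0,"wx":0,"wy":0,"wz":2},{"gripper":0.2,"dx":0.07,"dy":0.0002,"dz":0,"wx":0,"wy":0,"wz":4},{"gripper":0.2,"dx":0.1,"dy":0.0002,"dz":0,"wx":0,"wy":0,"wz":4.5},{"gripper":0.2,"dx":0.1148,"dy":0.0002,"dz":0,"wx":0,"wy":0,"wz":4.5},{"gripper":0.2,"dx":0.1148,"dy":0.0002,"dz":0,"wx":0,"wy":0,"wz":4.5}]' 40 &&
python3 -m inch '[{"gripper":0.2,"dx":0,"dy":0,"dz":-0.02,"wx":0,"wy":0,"wz":0},{"gripper":0.2,"dx":0,"dy":0,"dz":-0.04,"wx":0,"wy":0,"wz":0},{"gripper":0.2,"dx":0,"dy":0,"dz":-0.06,"wx":0,"wy":0,"wz":0},{"gripper":0.2,"dx":0,"dy":0,"dz":-0.06,"wx":0,"wy":0,"wz":0},{"gripper":0.2,"dx":0,"dy":0,"dz":-0.06,"wx":0,"wy":0,"wz":0}]' 40
python3 - <<'E'
from ring import *
s=manip.read_state();print(s['eef_pos'],s['eef_rot'],s['wrist_force'])
o=np.zeros((330,720,3),np.uint8)
for i,(n,(u,v)) in enumerate({'scene':(309,202),'side':(257,220)}.items()):
    im,c=cam(n);o[:320,i*360:i*360+340]=cv2.resize(im[v-40:v+40,u-42:u+43],(340,320),interpolation=cv2.INTER_CUBIC)
    print(n,(u-42,v-40),proj(c,[[*s['eef_pos'][:2],s['eef_pos'][2]+24.4],[*s['eef_pos'][:2],86]]).round(1).tolist())
cv2.imwrite("pics/c8.png",o)
E
```

```text
clock: 13.87
eef_pos: [678.9, 41.7, 168.2]
eef_rot: [-3.141, -0.0, 1.997]
wrist_force: [-0.5, 0.3, -0.6]
finger_gap: 43.3
finger_force: 40.0
clock: 14.28
eef_pos: [676.6, 41.9, 109.3]
eef_rot: [-3.14, -0.001, 1.996]
wrist_force: [0.6, 0.1, 0.4]
finger_gap: 43.5
finger_force: 40.0
[676.55969474  41.85518856 109.26401927] [-3.14013570e+00 -6.56279962e-04  1.99592482e+00] [0.55785351 0.06383713 0.43127547]
scene (267, 162) [[310.4, 189.6], [309.2, 203.7]]
side (215, 180) [[255.4, 207.6], [256.2, 221.0]]
```

View pics/c8.png

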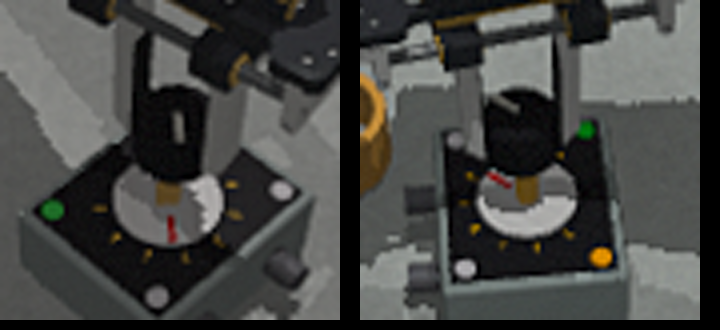

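The knob sits in line with the shaft in both views, and its pointer looks parallel to the red line. I'm lowering gently and watching the force.

```bash

python3 -m inch '[{"gripper":0.2,"dx":0,"dy":0,"dz":-0.006,"wx":0,"wy":0,"wz":0},{"gripper":0.2,"dx":0,"dy":0,"dz":-0.01,"wx":0,"wy":0,"wz":0},{"gripper":0.2,"dx":0,"dy":0,"dz":-0.013,"wx":0,"wy":0,"wz":0},{"gripper":0.2,"dx":0,"dy":0,"dz":-0.015,"wx":0,"wy":0,"wz":0},{"gripper":0.2,"dx":0,"dy":0,"dz":-0.017,"wx":0,"wy":0,"wz":0}]' 40 &&
python3 -m inch '[{"gripper":0.2,"dx":0,"dy":0,"dz":-0.001,"wx":0,"wy":0,"wz":0},{"gripper":0.2,"dx":0,"dy":0,"dz":-0.002,"wx":0,"wy":0,"wz":0},{"gripper":0.2,"dx":0,"dy":0,"dz":-0.003,"wx":0,"wy":0,"wz":0},{"gripper":0.2,"dx":0,"dy":0,"dz":-0.004,"wx":0,"wy":0,"wz":0},{"gripper":0.2,"dx":0,"dy":0,"dz":-0.004,"wx":0,"wy":0,"wz":0}]' 40
python3 -c "
from cell import manip
s=manip.read_state();print(s['eef_pos'],s['wrist_force'],s['moment'])"
```

```text
clock: 14.8
eef_pos: [677.2, 41.9, 92.3]
eef_rot: [-3.141, -0.0, 1.995]
wrist_force: [-0.3, -0.5, 0.4]
finger_gap: 43.8
finger_force: 40.0
clock: 15.22
eef_pos: [677.0, 41.6, 88.2]
eef_rot: [-3.141, 0.0, 1.995]
wrist_force: [-3.9, -3.0, 0.5]
finger_gap: 43.6
finger_force: 40.0
[677.02604491  41.60663319  88.24419203] [-3.93515333 -3.04746791  0.47546955] [-0.65420722  0.77473127  0.01618813]
```

```bash

python3 -m inch '[{"gripper":0.2,"dx":-0.0004,"dy":-0.0003,"dz":0,"wx":0,"wy":0,"wz":0},{"gripper":0.2,"dx":-0.0004,"dy":-0.0003,"dz":-0.001,"wx":0,"wy":0,"wz":0},{"gripper":0.2,"dx":-0.0004,"dy":-0.0003,"dz":-0.003,"wx":0,"wy":0,"wz":0},{"gripper":0.2,"dx":-0.0004,"dy":-0.0003,"dz":-0.005,"wx":0,"wy":0,"wz":0},{"gripper":0.2,"dx":-0.0004,"dy":-0.0003,"dz":-0.005,"wx":0,"wy":0,"wz":0}]' 40 
python3 -c "
from cell import manip
s=manip.read_state();print(s['eef_pos'],s['wrist_force'],s['moment'])"
```

```text
clock: 15.63
eef_pos: [676.7, 41.6, 82.9]
eef_rot: [-3.141, -0.0, 1.995]
wrist_force: [-0.3, -2.0, -0.8]
finger_gap: 43.8
finger_force: 40.0
[676.74323254  41.60857184  82.8747964 ] [-0.28618954 -2.00686844 -0.84619253] [-0.45724904  0.29584011 -0.00695383]
```

```bash

python3 -m inch '[{"gripper":0.2,"dx":0,"dy":-0.0002,"dz":-0.002,"wx":0,"wy":0,"wz":0},{"gripper":0.2,"dx":0,"dy":-0.0002,"dz":-0.004,"wx":0,"wy":0,"wz":0},{"gripper":0.2,"dx":0,"dy":-0.0002,"dz":-0.006,"wx":0,"wy":0,"wz":0},{"gripper":0.2,"dx":0,"dy":-0.0002,"dz":-0.0075,"wx":0,"wy":0,"wz":0},{"gripper":0.2,"dx":0,"dy":-0.0002,"dz":-0.0075,"wx":0,"wy":0,"wz":0}]' 40 
python3 -m inch '[{"gripper":0.2,"dx":0,"dy":0,"dz":-0.001,"wx":0,"wy":0,"wz":0},{"gripper":0.2,"dx":0,"dy":0,"dz":-0.002,"wx":0,"wy":0,"wz":0},{"gripper":0.2,"dx":0,"dy":0,"dz":-0.003,"wx":0,"wy":0,"wz":0},{"gripper":0.2,"dx":0,"dy":0,"dz":-0.003,"wx":0,"wy":0,"wz":0},{"gripper":0.2,"dx":0,"dy":0,"dz":-0.003,"wx":0,"wy":0,"wz":0}]' 40 
python3 -c "
from cell import manip
s=manip.read_state();print(s['eef_pos'],s['wrist_force'],s['moment'])"
```

```text
clock: 16.05
eef_pos: [676.9, 41.4, 75.7]
eef_rot: [3.142, -0.0, 1.995]
wrist_force: [-2.3, -1.6, -0.9]
finger_gap: 42.9
finger_force: 40.0
clock: 16.47
eef_pos: [676.9, 41.4, 73.3]
eef_rot: [3.141, 0.0, 1.995]
wrist_force: [-3.4, -1.5, 5.0]
finger_gap: 43.4
finger_force: 40.0
[676.93326731  41.3861089   73.29462677] [-3.35211278 -1.48167308  5.03862302] [-0.35159461  0.91766304  0.01150933]
```

Seated at TCP z of about 75, and the spring has just started to move. I'm pressing on.

```bash

python3 -m inch '[{"gripper":0.2,"dx":-0.0003,"dy":-0.0001,"dz":-0.001,"wx":0,"wy":0,"wz":0},{"gripper":0.2,"dx":-0.0003,"dy":-0.0001,"dz":-0.002,"wx":0,"wy":0,"wz":0},{"gripper":0.2,"dx":-0.0003,"dy":-0.0001,"dz":-0.003,"wx":0,"wy":0,"wz":0},{"gripper":0.2,"dx":-0.0003,"dy":-0.0001,"dz":-0.004,"wx":0,"wy":0,"wz":0},{"gripper":0.2,"dx":-0.0003,"dy":-0.0001,"dz":-0.004,"wx":0,"wy":0,"wz":0}]' 40 
python3 -m inch '[{"gripper":0.2,"dx":0,"dy":0,"dz":-0.0005,"wx":0,"wy":0,"wz":0},{"gripper":0.2,"dx":0,"dy":0,"dz":-0.001,"wx":0,"wy":0,"wz":0},{"gripper":0.2,"dx":0,"dy":0,"dz":-0.0015,"wx":0,"wy":0,"wz":0},{"gripper":0.2,"dx":0,"dy":0,"dz":-0.0015,"wx":0,"wy":0,"wz":0},{"gripper":0.2,"dx":0,"dy":0,"dz":-0.0015,"wx":0,"wy":0,"wz":0}]' 40 
python3 -c "
from cell import manip
s=manip.read_state();print(s['eef_pos'],s['wrist_force'],s['moment'])"
```

```text
clock: 16.88
eef_pos: [676.9, 41.4, 69.7]
eef_rot: [3.14, 0.0, 1.995]
wrist_force: [-4.1, -0.9, 8.4]
finger_gap: 43.5
finger_force: 40.0
clock: 17.3
eef_pos: [677.0, 41.4, 69.3]
eef_rot: [3.14, 0.001, 1.995]
wrist_force: [-7.9, -0.4, 15.3]
finger_gap: 43.6
finger_force: 40.0
[677.04365158  41.35552416  69.28322163] [-7.92870755 -0.44327069 15.31249869] [-0.3215      1.64922709  0.0635134 ]
```

```bash

python3 -m inch '[{"gripper":0.2,"dx":-0.0003,"dy":0,"dz":0,"wx":0,"wy":0,"wz":0},{"gripper":0.2,"dx":-0.0003,"dy":0,"dz":0,"wx":0,"wy":0,"wz":0},{"gripper":0.2,"dx":-0.0003,"dy":0,"dz":0,"wx":0,"wy":0,"wz":0},{"gripper":0.2,"dx":-0.0003,"dy":0,"dz":0,"wx":0,"wy":0,"wz":0},{"gripper":0.2,"dx":-0.0003,"dy":0,"dz":0,"wx":0,"wy":0,"wz":0}]' 40 
python3 - <<'E'
from loc import *
# pointer in scene/side vs ring red line, and white pointers inside baskets
for n,(u,v) in {'scene':(309,197),'side':(256,215)}.items():
    im,c=cam(n);hs=hsv(im).astype(int);H,S,V=hs[...,0],hs[...,1],hs[...,2]
    w=np.zeros(V.shape,bool);w[v-9:v+9,u-9:u+9]=1
    for b in blobs((V>85)&(S<60)&w,4): print(n,'bright',b[0],b[1],plane(c,[b[0]],94)[0].round(1))
    for nm,z in (('red',(540,347)),('teal',(545,-338))):
        p=proj(c,[[*z,38]])[0].round().astype(int);m=np.zeros(V.shape,bool);m[p[1]-9:p[1]+10,p[0]-9:p[0]+10]=1
        print(n,nm,p,[(b[0].tolist(),int(b[1][4])) for b in blobs((S<130)&(V>90)&m,2)])
E
```

```text
clock: 17.72
eef_pos: [677.0, 41.4, 69.3]
eef_rot: [3.139, 0.001, 1.995]
wrist_force: [-5.9, -0.6, 14.0]
finger_gap: 43.5
finger_force: 40.0
scene bright [305.3 188.4] [304 188   4   2   7] [641.2  52.8  94. ]
scene red [379 135] [([384.0, 136.5], 14)]
scene teal [127 243] [([124.4, 241.8], 24)]
side bright [251.3 208.6] [247 206  10   5  23] [694.   12.1  94. ]
side bright [251.7 216.5] [250 215   5   4   6] [688.1  36.4  94. ]
side red [296 362] [([289.6, 365.1], 21)]
side teal [325 140] []
```

Both spares' white pointers show in their baskets, and the seated pointer reads about -25° against the flat's -27°. The force is steady at the stop, so I'm handing in.

```bash
python3 -c "
from cell import manip
print(manip.sign_off())"
```

```text
the job is handed in; nothing more can be done
None
```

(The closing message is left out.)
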